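Feel for the catch and spring the tool chest open

TASK

Open the lid of the wooden tool chest without gripping anything. Run a fingertip along the top of the aluminium rail at its front until you feel the notch, then press down the catch inside the notch so that the lid springs fully open by itself; take your hand away and finish once it stands open. Leave the other things on the chest and bench where they are.

Things in the scene. Friction and masses are not known exactly. Their poses are not given: they have to be found in the camera images.
- chest: Wooden bench-top tool chest, fixed, 450 wide (y), 108 mm high, x from -128 to 120. Origin: on its underside; its -x side is the front, facing the robot (yaw within 0.25 rad). Middle 230 mm (y -115 to 115): bay under a hinged lid, lid from x = -73 to 100, top z = 99 mm. Each side: a 110 mm wide drawer bay, flat top z = 108 mm. Along the front edge of the middle bay: the aluminium rail.
- rail_left (a point): Left (+y) end of the bare rail, middle of its top: chest x = -101, y = 115, z = 100 mm; axes as the chest's. The rail is 48 mm wide (chest x -125 to -77), its top flat and level. It has one notch, 50 mm long in y, open at the top and to the front. Where it lies differs every time and is not told: its middle is anywhere from chest y = -50 to 50, so 40 mm at each rail end are plain.
- rail_right (a point): Right (-y) end of the bare rail, middle of its top: chest x = -101, y = -115, z = 100 mm. The catch in the notch is an aluminium pad 46 mm long (y), chest x from -125 to -81, its top at z = 85, 15 mm below the rail's top. Behind it (x -83 to -69) its nib, top z = 96 mm, hooks over the lid's front edge. Press the pad near x = -107, clear of the nib.
- catch (a joint): Angle in rad of the catch, a rocker: 0 at rest, 0.30 with the pad pressed right down. Its axle runs along y under the lid's edge (chest x = -71, z = 70 mm), so the pad at x = -107 sinks about 7 mm before it lets the lid go (0.19 rad) and 11 mm at the stop. It takes 2 to 6 N there and springs back when let go.
- lid (a joint): Angle in rad of the lid (226 wide, 173 mm deep, hinged at its far edge, chest x = 100, z = 92 mm): 0 shut, 1.75 wide open, leaning back away from the robot. A spring lifts it all the way in about 4 s once the catch lets go, if nothing is over it. Shut, it cannot be opened without the catch.
- jar_mid (a point): Bystander: small glass jar with a steel cap, 50 mm in diameter, 55 mm high, standing on the chest's left (+y) drawer bay. This point is its centre.
- block_mid (a point): Bystander: cork sanding block, 90 x 45 x 28 mm, lying on the chest's right (-y) drawer bay. This point is its centre.
- hammer_grip (a point): Bystander: fretting hammer about 240 mm long lying on the bench to the left (+y) of the chest. This point is on its handle.
- glue_mid (a point): Bystander: white glue bottle, 44 mm in diameter, 110 mm high, standing on the bench to the right of the chest. This point is its centre.

How it is judged:
By the outcome, as a careful person would: the job done as asked, in the order asked, and still so for the second after the job is handed in, with the robot touching nothing.
It also fails if it takes over 64 s, if anything falls off the work surface, if the arm or the gripper's body presses on something with over 40 N, if the wrist force passes 120 N, or if a joint passes its speed limit or range.

ROBOT

A 6-joint arm with a two-finger parallel gripper is mounted at the origin on the work surface. World frame = base frame: x ahead of the robot, y to its left, z up, the work surface at z = 0. Lengths are in m, angles in rad, forces in N, time in s.
With the tool pointing down it reaches from about 0.35 to 0.975 m from the base axis. Payload 4.9 kg.
Tool frame: the origin (TCP) lies at the very end of the fingers, on their centre line; the grasp point (between the pads) lies 19 mm behind it (grasp_offset is the distance from the TCP to the grasp point, in m); x points along the fingers, y is the direction in which the jaws open and shut, and the axes are right-handed (so a half turn about x gives the same grasp; the last joint's range is limited). The gripper opens to 85 mm and grips with 20 to 120 N. Pads are 22 mm wide; open, the fingers measure 114 mm over their backs; the gripper's body (76 mm by 85 mm) begins 54 mm behind the grasp point. The pads swing forward as they close: fully open they stand 13 mm farther back than shut.
Start: joints at [-1.288, 0.053, 1.613, -0, 1.476, -0.119], TCP at [0.244, -0.575, 0.231] pointing down, gripper open.
Joint ranges: [-3.01, 3.01], [-1.01, 2.22], [0.06, 2.58], [-1.02, 4.17], [0.09, 2.62], [-3.14, 3.14]. Speed limits (rad/s): [2.57, 2.57, 3.14, 3.14, 3.14, 3.14].

INTERFACE

Orientations are given as a rotation vector (axis times angle).
In Python, from station import get_obs, get_image, camera_model, finish_job, grasp_offset gives the robot as it stands.
- The arm moves only by the shell command python3 -m crank 'ROWS' [OPENING] [FORCE]. ROWS is JSON, a list that holds one entry, the list of rows, each a list of 4 numbers: the shift along the world's x, y, z in m, then the turn about the world's z in degrees. In form: [[[dx, dy, dz, turn], ...]]. A call has 1 to 5 rows; each row is the pose to reach, as a shift and turn from the pose commanded when the call began; what a row does not reach only later rows make up. A row lasts 1/12 s, in which the tool goes at most 41.7 mm and 7.16 degrees, less where a joint would pass 70% of its speed; a pose out of reach is approached as far as the arm can. A call with a gripper value outside its range is refused whole. OPENING is the opening, from 0 (shut) to 1 (fully open), set as the call begins (- or left out, the last holds). The fingers move at their own pace and stop on an object; FORCE is the grip in N (left out, the last holds). Time passes only in rows, so rows that repeat a pose let the fingers close. It gives the time, the measured TCP pose, the force and the opening at its end, in the units of the state.
- get_obs(): the state, without advancing time (a new reading comes with each control period).
- get_image(name): name is "scene" or "top"; returns (picture, depth): 384x512x3 uint8, red, green, blue; 384x512 float32, m along the optical axis (not along the pixel's ray), 0 where there is no reading.
- camera_model(name): a dict with "fx", "fy", "cx", "cy" (pixels), "xyz" and "attitude" of the camera in the world. Camera axes: x right, y down, z forward; pixel columns grow to the right and rows downward; lengths in m; the calibration is good to about 2 mm. A picture is of the moment at which its call begins. camera_model takes no time and is no camera call.
- finish_job(): hands the job in, once; it reports no verdict.
The state is a dict: "t": time; "q": joint angles; "dq": joint speeds; "effort": joint torques, N m; "tool_pos": TCP position; "tool_rot": TCP orientation; "contact_force": force on the tool from outside, world axes, zero at the start; "wrist_torque": the same for the moment, N m; "opening": finger opening in m.
Only numpy, scipy, OpenCV 4.12 (cv2) and the standard library are available. Lean on these libraries where they do the work, as an engineer would, in place of code of your own. Each camera call takes 0.05 s, during which the arm holds its last target.

## Working session

There is one attempt and no reset: what is moved stays moved. The work goes in short steps, Python scripts to look and compute and a shell command to move; the robot and the scene stay as the last step left them, time stands still between calls to the robot, and variables do not carry over. Pictures are saved under pics/ and viewed, and the job is handed in when it is done.

```bash
ls; mkdir -p pics; python3 - <<'E'
from station import *
import cv2
print(get_obs())
for n in("scene","top"):
    im,d=get_image(n); cv2.imwrite(f"pics/{n}0.png",im[:,:,::-1]); 
    import numpy as np; np.save(f"{n}0.npy",d); print(camera_model(n))
E
```

```text
pics
{'t': 0.0, 'q': array([-1.28802081e+00,  5.33360249e-02,  1.61429893e+00,  5.43334273e-07,
        1.47595835e+00, -1.19012862e-01]), 'dq': array([ 1.58435236e-03,  1.44104779e-03, -4.88110082e-04,  1.12251084e-03,
        7.54036202e-04, -6.62921231e-05]), 'effort': array([-4.00331346e-04, -3.93683052e+01, -3.70174956e+01, -1.10913165e-04,
        7.02421035e-03, -4.46780874e-06]), 'tool_pos': array([ 0.24423632, -0.57463659,  0.23007297]), 'tool_rot': array([ 2.00121981,  0.40960087, -2.00155292]), 'contact_force': array([-0.24709042, -0.43443069, -0.11880256]), 'wrist_torque': array([-0.02929626,  0.03457343, -0.00703556]), 'opening': 0.08591248942775201}
{'fx': 451.1876039316147, 'fy': 451.1876039316147, 'cx': 252.52946031558747, 'cy': 196.84010120743136, 'xyz': array([1.30697836, 0.0683429 , 1.19262266]), 'attitude': array([-1.81427568, -2.00252727,  0.59224726])}
{'fx': 498.1917597190334, 'fy': 498.1917597190334, 'cx': 253.52083700789777, 'cy': 187.3611733179345, 'xyz': array([ 0.28730172, -0.01990344,  1.80372354]), 'attitude': array([-2.11730132,  2.14235199, -0.18869501])}
```

View pics/scene0.png

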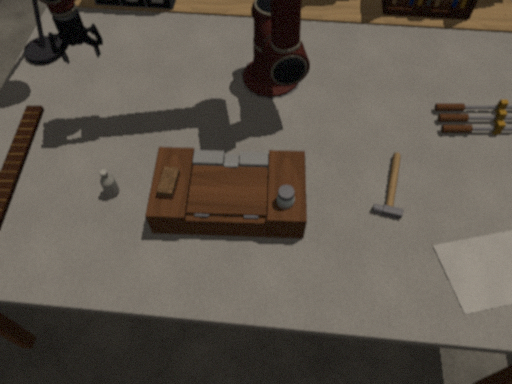

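View pics/top0.png

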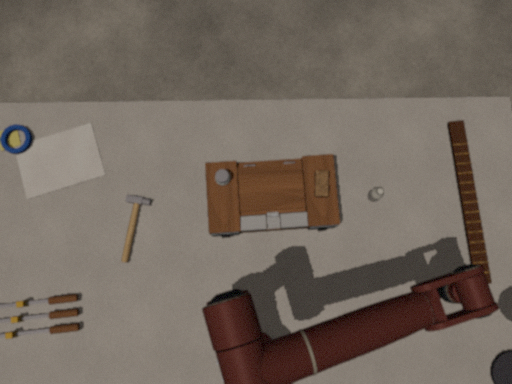

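The chest is in the middle of both views. The rail shows as grey strips, at scene (195-268, 158) and top (240-307, 220). A break, probably the notch, is near scene (231,158) and top (273,220).

```bash
cat > h.py <<'E'
import numpy as np, cv2
from scipy.spatial.transform import Rotation as R
from station import *
def ray(cam,u,v):
    m=camera_model(cam); d=np.array([(u-m['cx'])/m['fx'],(v-m['cy'])/m['fy'],1.])
    return np.array(m['xyz']),R.from_rotvec(m['attitude']).as_matrix()@d
def onz(cam,u,v,z):
    o,d=ray(cam,u,v); return o+d*(z-o[2])/d[2]
def proj(cam,p):
    m=camera_model(cam); c=R.from_rotvec(m['attitude']).as_matrix().T@(np.array(p)-m['xyz'])
    return m['fx']*c[0]/c[2]+m['cx'],m['fy']*c[1]/c[2]+m['cy']
def tri(a,b):
    (o1,d1),(o2,d2)=ray('scene',*a),ray('top',*b)
    A=np.stack([d1,-d2],1); s=np.linalg.lstsq(A,o2-o1,rcond=None)[0]
    p,q=o1+d1*s[0],o2+d2*s[1]; return (p+q)/2,np.linalg.norm(p-q)
E
python3 - <<'E'
import cv2,numpy as np
a=cv2.imread('pics/scene0.png')[140:245,140:315]; b=cv2.imread('pics/top0.png')[145:245,195:350]
cv2.imwrite('pics/s0c.png',cv2.convertScaleAbs(cv2.resize(a,None,fx=4.5,fy=4.5,interpolation=cv2.INTER_CUBIC),alpha=1.6))
cv2.imwrite('pics/t0c.png',cv2.convertScaleAbs(cv2.resize(b,None,fx=5,fy=5,interpolation=cv2.INTER_CUBIC),alpha=1.6))
from h import *
d=np.load('top0.npy')
m=camera_model('top');Rm=R.from_rotvec(m['attitude']).as_matrix()
v,u=np.mgrid[:384,:512]
P=np.stack([(u-m['cx'])/m['fx']*d,(v-m['cy'])/m['fy']*d,d],-1)@Rm.T+m['xyz']
np.save('P.npy',P)
print((P[205:238:3,236:312:4,2]*1000).round().astype(int))
E
```

```text
[[ 107  108  104  102   97   97   99   93   96   94   96  100   98   97
   105  102   97  103  114]
 [ 112  105   98  103   94   96   93  101  102   93 1804   90   94   94
    92   91   95   88  105]
 [ 110  101  103 1804   85   88   84   93   93   96   91   96   97   96
    90   89   95   87  106]
 [ 108   11   92   98   93   91   81   39   92   95   98   92  105  100
    96   99   94  101  116]
 [ 111   94  103   94  109  106  101   97   83   80   82  100  103   98
    98   89   98  101  109]
 [ 104   98  103  101   99  107  100   97   80   79   86   84   98   90
   108  103   98  101  104]
 [ 113  103  101   99   99  106  101   98   89   86   92   79   87  103
    93  100   93  100   98]
 [ 106  105   97  102  103  100  101   89   87   82   89   53  109  101
   102  101   94   87  105]
 [ 104  111  103  101  103   98  101   80   57   59   46   41   24   19
    -2    5   -1    2   39]
 [ 102   69   18    3    4    4    0   -1   -5    0    2    1    0 1804
    -5    2    0   -4   -3]
 [  -6   -5    0   -8    4   -6   -7   11   10    6    1    4   -4    1
    -2    6   -5    3    1]]
```

View pics/s0c.png

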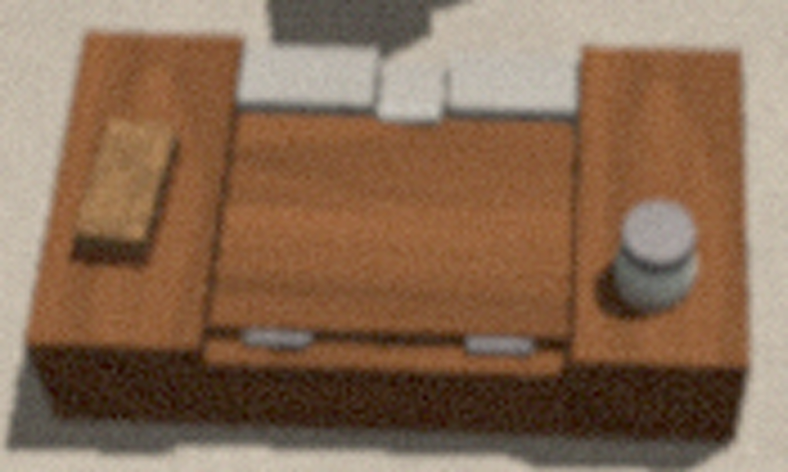

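View pics/t0c.png

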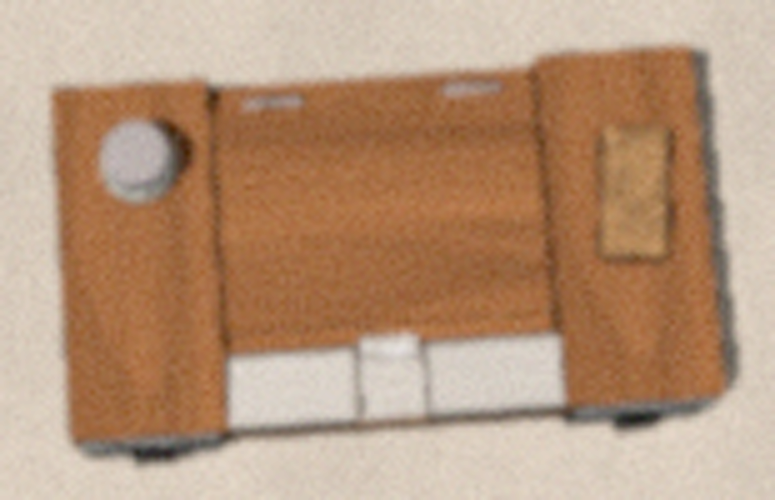

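```bash
python3 - <<'E'
from h import *
T=lambda x,y:((x+.5)/5-.5+195,(y+.5)/5-.5+145)
S=lambda x,y:((x+.5)/4.5-.5+140,(y+.5)/4.5-.5+140)
names=['FR','BR','BL','FL','jarcap','lidhingeL?']
s=dict(FR=S(245,45),BR=S(240,105),BL=S(578,116),FL=S(582,52),chFR=S(85,33),chFL=S(741,50))
t=dict(FR=T(566,412),BR=T(562,332),BL=T(228,353),FL=T(228,430),chFR=T(722,395),chFL=T(75,441))
P={}
for k in s:
    p,g=tri(s[k],t[k]); P[k]=p; z=.108 if 'ch' in k else .1
    print(k,p.round(4),round(g,4),onz('scene',*s[k],z).round(4),onz('top',*t[k],z).round(4))
# known chest xy vs measured at fixed z, both cams averaged
C=dict(FR=(-.125,-.115),BR=(-.077,-.115),BL=(-.077,.115),FL=(-.125,.115),chFR=(-.128,-.225),chFL=(-.128,.225))
for cams in (('scene',),('top',),('scene','top')):
    A=[];B=[]
    for k in C:
        z=.108 if 'ch' in k else .1
        for c in cams: A.append(C[k]); B.append(onz(c,*(s if c=='scene' else t)[k],z)[:2])
    A=np.array(A);B=np.array(B);a=A-A.mean(0);b=B-B.mean(0)
    yaw=np.arctan2((a[:,0]*b[:,1]-a[:,1]*b[:,0]).sum(),(a*b).sum())
    M=np.array([[np.cos(yaw),-np.sin(yaw)],[np.sin(yaw),np.cos(yaw)]]);o=B.mean(0)-M@A.mean(0)
    print(cams,'yaw',yaw,'o',o,'res',np.abs(A@M.T+o-B).max())
np.savez('chest',M=M,o=o)
for z,a in ((.085,[T(359,390),T(427,390)]),(.1,[T(357,400),T(428,400)])):
    print('notch chest', [(M.T@(onz('top',*q,z)[:2]-o)).round(4) for q in a])
print('notch scene',[(M.T@(onz('scene',*S(*q),.1)[:2]-o)).round(4) for q in((379,75),(446,75))])
for y in(.09,.075,0,-.075): print(y,(M@[-.107,y]+o).round(4))
o_=get_obs(); print(R.from_rotvec(o_['tool_rot']).as_matrix().round(3))
E
```

```text
FR [ 0.4505 -0.2075  0.0928] 0.0016 [ 0.456  -0.2049  0.1   ] [ 0.4499 -0.2075  0.1   ]
BR [ 0.505  -0.2036  0.0968] 0.0065 [ 0.5071 -0.1995  0.1   ] [ 0.5051 -0.2065  0.1   ]
BL [0.4934 0.0255 0.0983] 0.0035 [0.4945 0.0273 0.1   ] [0.4933 0.0237 0.1   ]
FL [0.4402 0.0248 0.1002] 0.0015 [0.44   0.0256 0.1   ] [0.4403 0.0241 0.1   ]
chFR [ 0.4599 -0.3144  0.1048] 0.0008 [ 0.4624 -0.3137  0.108 ] [ 0.4595 -0.3135  0.108 ]
chFL [0.4334 0.1307 0.1065] 0.0051 [0.4343 0.1331 0.108 ] [0.4333 0.128  0.108 ]
('scene',) yaw 0.06285698628851592 o [ 0.57550919 -0.08176793] res 0.003509021668482659
('top',) yaw 0.05392574253374011 o [ 0.57341108 -0.08600734] res 0.0048831658110221055
('scene', 'top') yaw 0.0584016719257897 o [ 0.57446116 -0.08388644] res 0.0064785718763894495
notch chest [array([-0.105 ,  0.0237]), array([-0.1083, -0.0233])]
notch chest [array([-0.1133,  0.026 ]), array([-0.1167, -0.0225])]
notch scene [array([-0.1029, -0.02  ]), array([-0.1046,  0.0254])]
0.09 [ 4.624e-01 -3.000e-04]
0.075 [ 0.4633 -0.0153]
0 [ 0.4676 -0.0901]
-0.075 [ 0.472 -0.165]
[[-0.001  0.391 -0.92 ]
 [ 0.002 -0.92  -0.391]
 [-1.    -0.002 -0.   ]]
```

Both views agree on the chest: origin (0.574, -0.084), yaw 0.058. The notch appears near chest y = 0. I'll shut the fingers and go above the right plain end of the rail (chest y = -0.08), then slide left.

```bash
python3 -m crank '[[[0.03,0.06,0.01,-5],[0.06,0.09,0.01,-10],[0.075,0.13,0.01,-15],[0.09,0.17,0.01,-19.7],[0.11,0.205,0.01,-19.7]]]' 0 20
python3 -m crank '[[[0.02,0.035,0,0],[0.04,0.07,0,0],[0.06,0.105,0,0],[0.08,0.14,0,0],[0.10,0.17,0,0]]]'
```

```text
t: 0.52
tool_pos: [0.3429, -0.3911, 0.2407]
tool_rot: [2.194, 0.061, -2.195]
contact_force: [0.9, -0.0, 0.9]
opening: 0.0257
t: 0.93
tool_pos: [0.4431, -0.2206, 0.2409]
tool_rot: [2.192, 0.064, -2.192]
contact_force: [0.7, -0.4, -0.5]
opening: -0.0002
```

```bash
python3 -m crank '[[[0.01,0.02,-0.02,0],[0.018,0.03,-0.05,0],[0.018,0.03,-0.08,0],[0.018,0.03,-0.105,0],[0.018,0.03,-0.12,0]]]'
python3 -m crank '[[[0,0,0,0],[0,0,0,0],[0,0,0,0]]]'; python3 - <<'E'
from h import *
for n in("scene","top"):
    im,d=get_image(n); cv2.imwrite(f"pics/{n}1.png",cv2.convertScaleAbs(cv2.resize((im[130:260,140:340] if n=='scene' else im[130:290,190:390])[:,:,::-1],None,fx=3.5,fy=3.5,interpolation=cv2.INTER_CUBIC),alpha=1.6))
z=np.load('chest.npz');o=get_obs();print(o['tool_pos'],z['M'].T@(o['tool_pos'][:2]-z['o']),R.from_rotvec(o['tool_rot']).as_matrix().round(3))
E
```

```text
t: 1.35
tool_pos: [0.4589, -0.1913, 0.1172]
tool_rot: [2.188, 0.068, -2.198]
contact_force: [-0.5, 0.2, -0.0]
opening: -0.0001
t: 1.6
tool_pos: [0.4614, -0.1935, 0.1225]
tool_rot: [2.193, 0.062, -2.19]
contact_force: [-0.1, 0.5, 0.4]
opening: -0.0
[ 0.46178776 -0.19384415  0.1231954 ] [-0.11889937 -0.10319367] [[ 0.003  0.058 -0.998]
 [-0.002 -0.998 -0.058]
 [-1.     0.002 -0.003]]
```

View pics/scene1.png

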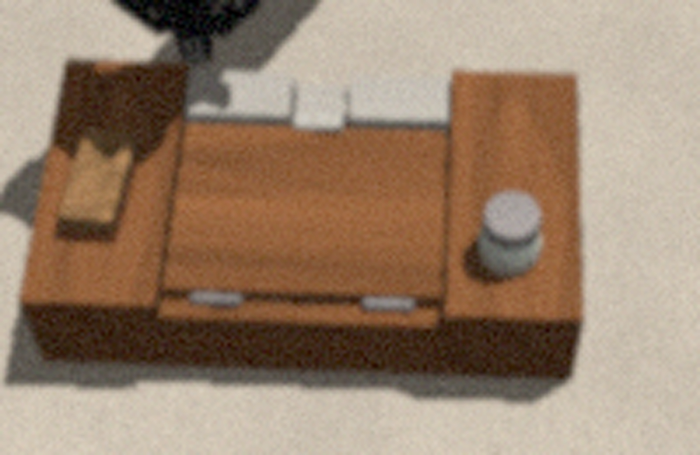

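View pics/top1.png

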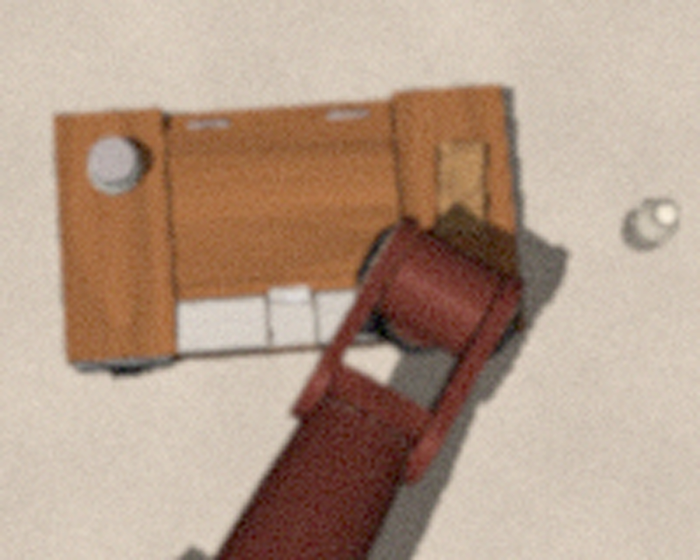

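The fingertip shows at scene crop (197,55), just in front of the rail's right end and not over it yet, which matches the measured tool position. Next I shift it over the plain end, then lower it.

```bash
python3 -m crank '[[[0.005,0.014,0,0],[0.0105,0.028,0,0],[0.0105,0.028,-0.006,0],[0.0105,0.028,-0.012,0],[0.0105,0.028,-0.016,0]]]'
python3 -m crank '[[[0,0,-0.001,0],[0,0,-0.002,0],[0,0,-0.003,0],[0,0,-0.003,0]]]'
```

```text
t: 2.12
tool_pos: [0.4712, -0.1654, 0.1051]
tool_rot: [2.192, 0.063, -2.191]
contact_force: [-0.3, 0.2, 0.1]
opening: 0.0002
t: 2.45
tool_pos: [0.4711, -0.1654, 0.1021]
tool_rot: [2.192, 0.063, -2.192]
contact_force: [-0.0, -0.3, 0.5]
opening: 0.0002
```

```bash
python3 -m crank '[[[0,0,-0.001,0],[0,0,-0.001,0],[0,0,-0.001,0]]]'
python3 -m crank '[[[0,0,-0.001,0],[0,0,-0.001,0],[0,0,-0.001,0]]]'
```

```text
t: 2.7
tool_pos: [0.4713, -0.1651, 0.1013]
tool_rot: [2.192, 0.063, -2.192]
contact_force: [0.0, 0.1, 0.6]
opening: 0.0001
t: 2.95
tool_pos: [0.4712, -0.165, 0.1002]
tool_rot: [2.192, 0.064, -2.192]
contact_force: [0.1, -0.3, -0.9]
opening: 0.0
```

```bash
python3 -m crank '[[[0,0,-0.001,0],[0,0,-0.001,0],[0,0,-0.001,0]]]'
```

```text
t: 3.2
tool_pos: [0.4714, -0.1651, 0.1]
tool_rot: [2.192, 0.064, -2.192]
contact_force: [-3.1, 1.8, 5.9]
opening: 0.0001
```

In contact on the rail: z = 0.100, about 6 N. Now sliding left along it.

```bash
python3 -m crank '[[[-0.0003,0.005,0,0],[-0.0006,0.01,0,0],[-0.0009,0.015,0,0],[-0.0012,0.02,0,0],[-0.0015,0.025,0,0]]]'
python3 -m crank '[[[-0.0003,0.005,0,0],[-0.0006,0.01,0,0],[-0.0008,0.014,0,0],[-0.001,0.017,0,0],[-0.0012,0.02,0,0]]]'
```

```text
t: 3.62
tool_pos: [0.4704, -0.1402, 0.1]
tool_rot: [2.193, 0.062, -2.189]
contact_force: [0.8, -5.1, 6.4]
opening: -0.0004
t: 4.03
tool_pos: [0.4691, -0.1202, 0.1]
tool_rot: [2.193, 0.062, -2.189]
contact_force: [0.4, -3.5, 5.3]
opening: 0.0
```

```bash
for i in 1; do python3 -m crank '[[[-0.0002,0.003,0,0],[-0.0004,0.006,0,0],[-0.0005,0.009,0,0]]]'; python3 -m crank '[[[-0.0002,0.003,0,0],[-0.0003,0.005,0,0]]]';python3 -m crank '[[[-0.0002,0.003,0,0],[-0.0003,0.005,0,0]]]'; python3 -m crank '[[[-0.0002,0.003,0,0],[-0.0003,0.005,0,0]]]'; done
```

```text
t: 4.28
tool_pos: [0.4686, -0.1112, 0.1]
tool_rot: [2.193, 0.062, -2.189]
contact_force: [0.0, -3.7, 5.8]
opening: 0.0002
t: 4.45
tool_pos: [0.4683, -0.1061, 0.0999]
tool_rot: [2.193, 0.062, -2.189]
contact_force: [0.1, -3.9, 5.2]
opening: -0.0002
t: 4.62
tool_pos: [0.4665, -0.0997, 0.0982]
tool_rot: [2.191, 0.066, -2.195]
contact_force: [0.3, -0.7, -0.4]
opening: -0.0002
t: 4.78
tool_pos: [0.4662, -0.095, 0.0981]
tool_rot: [2.19, 0.066, -2.195]
contact_force: [-0.2, -0.6, -0.3]
opening: 0.0001
```

Felt the notch: at y ≈ -0.100 the normal force fell from 5 N to 0 and the tip dropped below the rail top, as the vision predicted. I'll centre the tip and go down.

```bash
python3 -m crank '[[[0,0.003,0,0],[0.0005,0.005,0,0],[0.0005,0.005,-0.003,0],[0.0005,0.005,-0.007,0],[0.0005,0.005,-0.01,0]]]'
python3 -m crank '[[[0,0,-0.002,0],[0,0,-0.004,0],[0,0,-0.005,0],[0,0,-0.005,0]]]'
```

```text
t: 5.2
tool_pos: [0.4675, -0.091, 0.0886]
tool_rot: [2.192, 0.064, -2.193]
contact_force: [-0.5, -0.2, -0.6]
opening: 0.0001
t: 5.53
tool_pos: [0.4673, -0.0911, 0.0841]
tool_rot: [2.191, 0.064, -2.193]
contact_force: [-1.2, -0.7, 0.9]
opening: -0.0004
```

```bash
python3 -m crank '[[[0,0,-0.001,0],[0,0,-0.002,0],[0,0,-0.003,0]]]'
python3 -m crank '[[[0,0,-0.001,0],[0,0,-0.002,0],[0,0,-0.002,0]]]'
python3 - <<'E'
from h import *
im,d=get_image('scene'); cv2.imwrite("pics/s2.png",cv2.convertScaleAbs(cv2.resize(im[130:260,140:340][:,:,::-1],None,fx=3.5,fy=3.5,interpolation=cv2.INTER_CUBIC),alpha=1.6))
E
```

```text
t: 5.78
tool_pos: [0.4674, -0.0912, 0.0814]
tool_rot: [2.191, 0.063, -2.193]
contact_force: [-4.4, 0.2, 4.9]
opening: -0.0002
t: 6.03
tool_pos: [0.4672, -0.0912, 0.0788]
tool_rot: [2.191, 0.063, -2.193]
contact_force: [-4.7, -1.0, 3.8]
opening: 0.0002
```

View pics/s2.png

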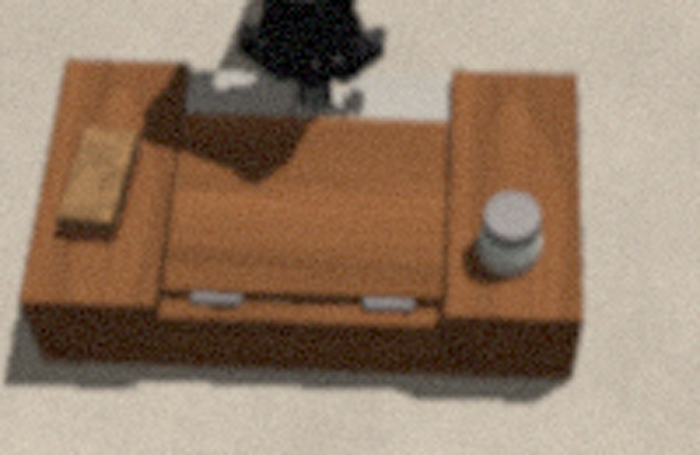

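The tip is in the notch with the pad yielding (crop (315,100)). The lid still looks shut, so I press a bit further.

```bash
python3 -m crank '[[[0,0,-0.001,0],[0,0,-0.002,0],[0,0,-0.003,0]]]'
python3 - <<'E'
from h import *
im,d=get_image('scene'); cv2.imwrite("pics/s3.png",cv2.convertScaleAbs(cv2.resize(im[130:260,140:340][:,:,::-1],None,fx=3.5,fy=3.5,interpolation=cv2.INTER_CUBIC),alpha=1.6))
E
```

```text
t: 6.33
tool_pos: [0.4672, -0.0912, 0.0763]
tool_rot: [2.19, 0.063, -2.194]
contact_force: [-8.8, -0.4, 11.4]
opening: -0.0001
```

View pics/s3.png

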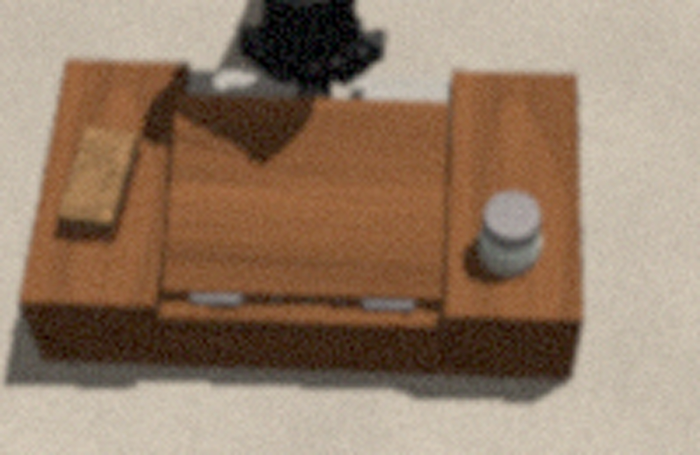

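The catch is at its stop (11 N) and the lid's front edge has lifted (crop row 120 → 98). I withdraw towards the front, out of the notch's open side.

```bash
python3 -m crank '[[[-0.02,-0.001,0.007,0],[-0.05,-0.003,0.012,0],[-0.08,-0.005,0.02,0],[-0.11,-0.0065,0.04,0],[-0.13,-0.0075,0.07,0]]]'
python3 -m crank '[[[0,-0.02,0.02,0],[0,-0.04,0.04,0],[0,-0.06,0.06,0],[0,-0.08,0.08,0],[0,-0.08,0.08,0]]]'
python3 - <<'E'
from h import *
im,d=get_image('scene'); cv2.imwrite("pics/s4.png",cv2.convertScaleAbs(im[:,:,::-1],alpha=1.6))
E
```

```text
t: 6.8
tool_pos: [0.3347, -0.0973, 0.1432]
tool_rot: [2.189, 0.067, -2.198]
contact_force: [0.4, -1.4, 0.2]
opening: 0.0002
t: 7.22
tool_pos: [0.3398, -0.1823, 0.2311]
tool_rot: [2.199, 0.053, -2.181]
contact_force: [0.8, 0.1, 0.8]
opening: -0.0002
```

View pics/s4.png

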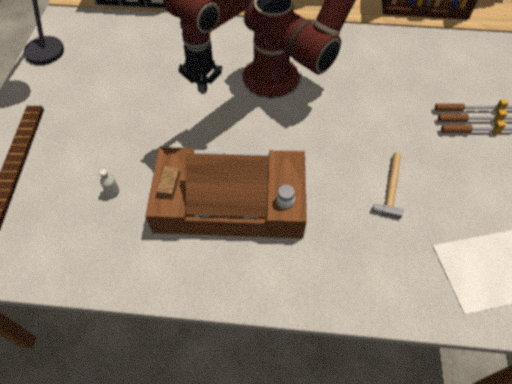

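The hand is clear at (205,75), and the lid's edge is rising near (228,155). I'll wait for the lid.

```bash
for i in 1 2 3 4 5 6 7 8 9 10 11; do python3 -m crank '[[[0,0,0,0],[0,0,0,0],[0,0,0,0],[0,0,0,0],[0,0,0,0]]]' | head -1; done
python3 - <<'E'
from h import *
for n in("scene","top"):
    im,d=get_image(n); cv2.imwrite(f"pics/{n}5.png",cv2.convertScaleAbs(im[:,:,::-1],alpha=1.6))
    m=camera_model(n);Rm=R.from_rotvec(m['attitude']).as_matrix();v,u=np.mgrid[:384,:512]
    P=np.stack([(u-m['cx'])/m['fx']*d,(v-m['cy'])/m['fy']*d,d],-1)@Rm.T+m['xyz']
    z=np.load('chest.npz');C=(P[...,:2]-z['o'])@z['M'];k=(abs(C[...,1])<.1)&(C[...,0]>0)&(C[...,0]<.25)&(P[...,2]>.13)&(P[...,2]<.4)&(d>0)
    if k.sum(): 
        x,h=C[k][:,0],P[k][:,2]; print(n,k.sum(),np.median(np.arctan2(h-.092,.1-x)),h.max(),np.median(x[h>np.percentile(h,90)]))
E
```

```text
t: 7.68
t: 8.1
t: 8.52
t: 8.93
t: 9.35
t: 9.77
t: 10.18
t: 10.6
t: 11.02
t: 11.43
t: 11.85
scene 1859 1.7957533880271113 0.26838738638037585 0.12724986684900025
top 1161 1.6810931556424977 0.2720168825045415 0.12445150311801843
```

View pics/scene5.png

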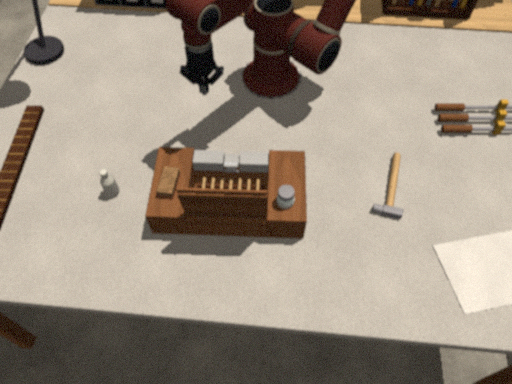

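View pics/top5.png

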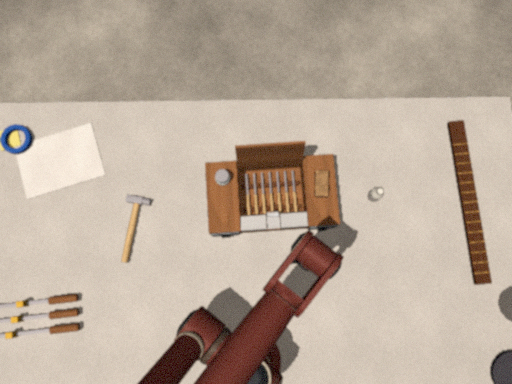

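The lid stands wide open, leaning back at about 1.7 rad. In the top view it spans (237-303, 143-168), with the chisels showing in the bay. The jar, block, hammer and glue are where they were, and the hand is clear.

```bash
python3 -c "
from station import *
print(get_obs()['contact_force']); print(finish_job())"
```

```text
[-0.68396536 -0.33183693  1.11748142]
the job is handed in; nothing more can be done
None
```

The lid is open and the job is handed in, at about 12 s of the 64 s allowed.

**What I did:**
- I put the shut fingertip on the right plain end of the rail and slid it left, pressing with about 6 N.
- At y ≈ -0.10 m the force fell to zero and the tip dropped into the notch. That is where the pictures had put it, near the middle of the rail.
- I centred the tip and pressed the catch to its stop, at about 11 N. Once the lid had started to rise, I withdrew through the front of the notch.

**Last checks:**
- **Lid:** the depth readings put it at about 1.68 rad in the top view and 1.80 rad in the scene view. Its top edge is about 25 mm behind the hinge line and 0.27 m high, which fits fully open (1.75 rad). The two views differ by about 0.1 rad, which I put down to depth noise and lid thickness.
- **Other things:** the jar, block, hammer and glue bottle look unmoved in both views; I checked by eye only.
- **Hand:** it is clear of the chest, and the force reading is about 1 N, close to its noise.

**Disagreement:** the two cameras' fixes on the chest differed by up to about 6 mm at some corners. Touching the rail (at z = 0.100 m) and feeling the notch both agreed with the averaged position.

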